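# Load a marking block through the spring gate and seat it on the stop screw

## Task

Pick up the bare aluminium block (not the red-topped or blue-topped one) and set it flat on the open infeed end of the feed bed, let go, and then push it from behind along the bed so that the block itself swings the yellow gate open; do not force the gate with the gripper. Push on until it meets the tip of the stop screw and press it home there gently, about 10 newtons (at least 6, never more than 20) for half a second; then take the gripper out so that the gate shuts behind the block, leaving the block seated and everything else where it was.

Things in the scene. Friction and masses are not known exactly. Their poses are not given: they have to be found in the camera images.
- blank: The bare silver aluminium block to load: 100 mm long (its x), 50 mm wide (its y), 24 mm high, about 0.25 to 0.42 kg, a row of five punch dots on its top; either end may lead. Origin: centre of its underside. It starts lying flat on the table.
- red_block: Another block of the same size, top painted red; leave alone. Origin: centre of its underside, x along its length.
- blue_block: Another block of the same size, top painted blue; leave alone. Origin: centre of its underside, x along its length.
- fixture: Feed bed, bolted down: steel plate 410 x 100 mm, 10 mm thick, with red guide walls 18 mm high on it. Origin: on the table surface under the shut gate, on the centre line; x is the feed direction, y left of it, z up. Plate from x = -165 to +245 mm, top at z = 10 mm. Nothing spans the channel overhead, so shut fingers can travel along it past the gate.
- infeed (a point): Middle of the bare infeed, on the bed's top, 110 mm before the gate. The plate is bare, without walls, from 165 to 55 mm before the gate. From 55 to 20 mm before it a funnel narrows from 86 to 56 mm clear width, then a 56 mm wide channel leads to the gate.
- nest (a point): Point on the bed's top, centre line, 125 mm past the gate: roughly the middle of the seated block. Past the gate the right fence's inner face is at fixture y = -28 mm, the left one at +41 mm (recess for the open gate) up to x = 68 mm and +31 mm from x = 88 mm on. The seated block's rear face is 70 mm or more past the gate, clear of its swing.
- gate (a joint): Yellow swing gate: leaf 56 mm long, 4 mm thick, 3 to 41 mm above the bed, on an upright spring hinge at fixture x = 0, y = +31 mm (hinge post 12 mm thick, top 60 mm above the table). 0 = shut, grows along the feed direction only, about 1.5 rad when open along the left side. It drags on block and fingers with 0.5 to 3 N and swings shut by itself within a second when free.
- gate_edge (a point): Middle of the free upright edge of the yellow gate, 56 mm from its hinge.
- stop: Blue end stop on the bed: 30 long, 56 wide, 36 mm high. Origin: in its front face (towards the gate), centre line, level of the bed's top; x is the feed direction. Its black-tipped stop screw (18 mm across, 13 mm above the bed) sticks out towards the gate by 8 to 32 mm, not measured: find it by feel. The tip springs 6 N per mm over 4 mm, then is solid. Sliding the block takes 1 to 4 N.
- hammer: Hammer lying on the table at the right; leave alone.
- wrench: Wrench, 180 mm long, lying on the table at the right; leave alone.
- can: Green tin, 66 mm across, 100 mm high, standing at the left; leave alone.
- cup: Steel cup, 72 mm across, 85 mm high, standing at the left beyond the infeed; leave alone.
- bar_offcut: Steel bar offcut, 40 mm across, 60 mm high, standing upright at the right; leave alone.
Not all that is in view belongs to the job. Leave any orange or turquoise look-alike of the blank alone.

How it is judged:
On the way, in this order (a step that is already met when the one before it is completed fails the run):
1. The bare block has been set flat on the infeed, in front of the gate, and released (x of blank in the frame of fixture between -0.15 and -0.045 m and y of blank in the frame of fixture between -0.03 and 0.03 m and z of blank in the frame of fixture between 0.007 and 0.013 m and angle between blank's own z axis and vertical below 0.06 rad and contact force between the fingers and blank below 0.1 N and value of joint gate below 0.1 rad), for 0.2 s.
2. The block itself pushes the gate open (value of joint gate above 0.7 rad and contact force between blank and gate above 0.1 N and z of blank in the frame of fixture below 0.016 m and angle between blank's own z axis and vertical below 0.1 rad), for 0.1 s.
3. The block, flat in the nest, is pressed on the stop screw with at least 5 N for 0.3 s (contact force between blank and stop above 5 N and z of blank in the frame of fixture below 0.015 m and angle between blank's own z axis and vertical below 0.06 rad), for 0.3 s.
At the end, for the whole second after the job is handed in: The bare block lies flat and still on the bed past the gate, lengthwise within 0.12 rad, its centre 50 to 89 mm before the end stop's face (at the screw tip), at most 10 mm right or 12 mm left of the centre line; the gate is shut behind it (below 0.08 rad) (x of blank in the frame of stop between -0.089 and -0.05 m and y of blank in the frame of stop between -0.01 and 0.012 m and z of blank in the frame of stop between -0.003 and 0.004 m and angle between the x axis of blank and the x axis of fixture, either way round below 0.12 rad and angle between blank's own z axis and vertical below 0.05 rad and value of joint gate below 0.08 rad and linear speed of blank below 0.01 m/s); the robot touches nothing.
It fails at once if The block is pressed on the stop screw with more than 22 N (contact force between blank and stop above 22 N).
It fails at once if The gripper or arm forces the gate with more than 15 N (contact force between any of the arm, the fingers and gate above 15 N).
It fails at once if Another block or a bystander is shifted by more than 25 mm (distance of any of red_block, blue_block, hammer, wrench, can, cup, bar_offcut from where it was at the start of the episode above 0.025 m).
It also fails if it takes over 70 s, if anything falls off the work surface, if the arm or the gripper's body presses on something with over 40 N, if the wrist force passes 120 N, or if a joint passes its speed limit or range.

## Robot

A 6-joint arm with a two-finger parallel gripper is mounted at the origin on the work surface. World frame = base frame: x ahead of the robot, y to its left, z up, the work surface at z = 0. Lengths are in m, angles in rad, forces in N, time in s.
With the tool pointing down it reaches from about 0.25 to 0.8 m from the base axis. Payload 3.9 kg.
Tool frame: the origin (TCP) lies midway between the tips of the shut fingers; the grasp point (between the pads) lies 19 mm behind it; z points along the fingers, y is the line along which they close (so a half turn about z gives the same grasp; the last joint's range is limited). The gripper opens to 85 mm and grips with 20 to 120 N. Pads are 22 mm wide; open, the fingers measure 114 mm over their backs; the gripper's body (76 mm by 85 mm) begins 54 mm behind the grasp point. The pads swing forward as they close: fully open they stand 13 mm farther back than shut.
Start: joints at [1.266, 0.26, -0.138, 1.173, 0, 1.571], TCP at [0.158, 0.501, 0.231] pointing down, gripper open.
Joint ranges: [-2.78, 2.78], [-0.83, 1.72], [-1.28, 1.37], [-1.9, 2.12], [-1.57, 1.48], [-3.14, 3.14]. Speed limits (rad/s): [2.57, 2.57, 3.14, 3.14, 3.14, 3.14].

## Interface

Orientations are given as [roll, pitch, yaw] about the fixed x, y, z axes, in that order (R = Rz(yaw) Ry(pitch) Rx(roll)).
In Python, from workcell import bot gives the robot as it stands.
- The arm moves only by the shell command python3 -m jog 'ROWS' [FORCE]. ROWS is JSON, a list of rows, each an object with "linear": the shift along the tool's x, y, z in cm, a list of three; "dr": the turn, a rotation vector about the tool's x, y, z in rad, a list of three; "fingers": the gripper's target within -1 to 1 (fully open at 1, half-way at 0, shut at -1). In form: [{"linear": [x, y, z], "dr": [ax, ay, az], "fingers": fingers}, ...]. A call has exactly 10 rows; each row is the pose to reach, as a shift and turn from the pose commanded when the call began, along the tool's axes at that moment; what a row does not reach only later rows make up. A row lasts 1/8 s, in which the tool goes at most 62.5 mm and 10.7 degrees, less where a joint would pass 70% of its speed; a pose out of reach is approached as far as the arm can. A call with a gripper value outside its range is refused whole. The fingers move at their own pace and stop on an object; FORCE is the grip in N (left out, the last holds). Time passes only in rows, so rows that repeat a pose let the fingers close, or fill a call up. It gives the time, the measured TCP pose, the force, the opening and the grip force at its end, in the units of the state.
- bot.read_state(): the state, without advancing time (a new reading comes with each control period).
- bot.grab_frame(name): name is "scene" or "top" or "wrist"; returns a dict with "frame" (480x640x3 uint8, red, green, blue), "camera_matrix" (3x3 intrinsics, pixels), "pose" (4x4, takes a point from camera to world coordinates). Camera axes: x right, y down, z forward; pixel columns grow to the right and rows downward; lengths in m; the calibration is good to about 2 mm. A picture is of the moment at which its call begins. There is no depth.
- bot.finish_job(): hands the job in; it is judged then, once.
The state is a dict: "time": time; "joint_positions": joint angles; "dq": joint speeds; "joint_efforts": joint torques, N m; "eef_pos": TCP position; "tcp_rot": TCP orientation; "ft_force": force on the tool from outside, world axes, zero at the start; "ft_torque": the same for the moment, N m; "finger_gap": finger opening in m; "finger_force": force on a finger pad.
Only numpy, scipy, OpenCV 4.12 (cv2) and the standard library are available. Lean on these libraries where they do the work, as an engineer would, in place of code of your own. Each camera call takes 0.05 s, during which the arm holds its last target. There are 200 camera calls.

## Working session

There is one attempt and no reset: what is moved stays moved. The work goes in short steps, Python scripts to look and compute and a shell command to move; the robot and the scene stay as the last step left them, time stands still between calls to the robot, and variables do not carry over. Pictures are saved under pics/ and viewed, at most 10 in all, crops included, and the job is handed in when it is done.

```bash
mkdir -p pics; ls; python3 - <<'E'
from workcell import bot
import cv2,numpy as np,pickle
np.set_printoptions(precision=4,suppress=True)
d={}
for n in("scene","top"):
    f=bot.grab_frame(n);d[n]=f;cv2.imwrite(f"pics/{n}0.png",f["frame"][:,:,::-1]);print(n,f["camera_matrix"],f["pose"])
pickle.dump(d,open("f0.pkl","wb"))
s=bot.read_state();print(s)
E
```

```text
pics
scene [[608.9688   0.     327.6916]
 [  0.     608.9688 247.3921]
 [  0.       0.       1.    ]] [[-0.5452  0.5603 -0.6236  1.3356]
 [ 0.8383  0.3683 -0.4019  0.5694]
 [ 0.0045 -0.7419 -0.6705  0.9596]
 [ 0.      0.      0.      1.    ]]
top [[563.0981   0.     327.0863]
 [  0.     563.0981 234.9175]
 [  0.       0.       1.    ]] [[-0.0038 -0.9873  0.1587  0.2706]
 [-0.9997  0.0074  0.0223  0.036 ]
 [-0.0232 -0.1586 -0.9871  1.4076]
 [ 0.      0.      0.      1.    ]]
{'time': 0.1, 'joint_positions': array([ 1.266 ,  0.2606, -0.1392,  1.1727,  0.    ,  1.5708]), 'dq': array([ 0.0009, -0.0013,  0.003 ,  0.0005, -0.0013,  0.0007]), 'joint_efforts': array([  0.0006, -40.6509,  25.4527,   0.0101,   0.0001,  -0.    ]), 'eef_pos': array([0.1574, 0.5002, 0.2306]), 'tcp_rot': array([-3.1399, -0.    ,  2.8368]), 'ft_force': array([ 0.3899,  0.1325, -0.3389]), 'ft_torque': array([-0.0032,  0.0307, -0.0177]), 'finger_force': 0.0, 'finger_gap': 0.08576665130206167}
```

View pics/top0.png

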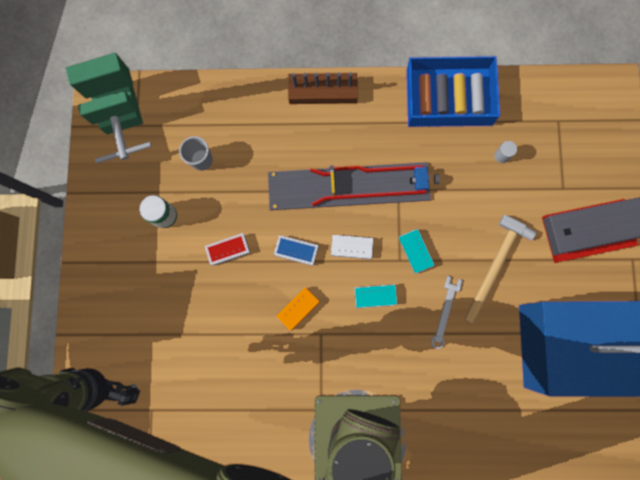

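View pics/scene0.png

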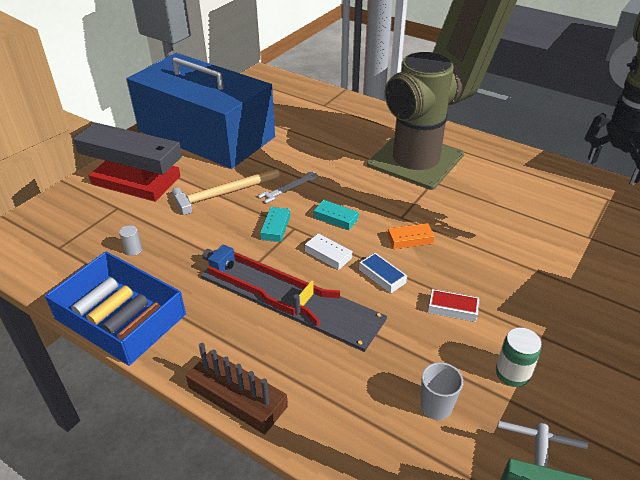

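Top view: the candidates are the bare silver block (352,246) with dots, red-topped (227,249), blue-topped (297,250), turquoise (417,251) and (376,296), and orange (298,309). I choose (352,246). The bed runs from (270,190) to (435,180), gate at about (334,181), and feed is to the image right (world -y). I'll check the choice in a close crop.

```bash
cat > h.py <<'E'
import numpy as np,cv2
np.set_printoptions(precision=4,suppress=True)
def ray(f,uv):
    K,T=f["camera_matrix"],f["pose"]
    d=T[:3,:3]@np.linalg.solve(K,np.r_[uv,1.]);return T[:3,3],d
def plane(f,uv,z):
    o,d=ray(f,uv);return o+d*(z-o[2])/d[2]
def tri(f1,a,f2,b):
    o1,d1=ray(f1,a);o2,d2=ray(f2,b)
    t=np.linalg.lstsq(np.c_[d1,-d2],o2-o1,rcond=None)[0]
    p,q=o1+d1*t[0],o2+d2*t[1];return (p+q)/2,np.linalg.norm(p-q)
def proj(f,p):
    T=np.linalg.inv(f["pose"]);c=T[:3,:3]@p+T[:3,3];u=f["camera_matrix"]@c;return u[:2]/u[2]
E
python3 - <<'E'
import pickle,cv2,numpy as np
d=pickle.load(open("f0.pkl","rb"))
a=d["top"]["frame"][150:270,260:450,::-1]
b=d["scene"]["frame"][230:355,195:395,::-1]
A=cv2.resize(a,(475,300),interpolation=cv2.INTER_CUBIC);A=cv2.resize(a,None,fx=2.5,fy=2.5,interpolation=cv2.INTER_CUBIC)
A=cv2.resize(a,None,fx=4,fy=4,interpolation=cv2.INTER_CUBIC)
B=cv2.resize(b,None,fx=4,fy=4,interpolation=cv2.INTER_CUBIC)
cv2.imwrite("pics/topc.png",A);cv2.imwrite("pics/scenec.png",B)
E
```

```text
(no output)
```

View pics/topc.png

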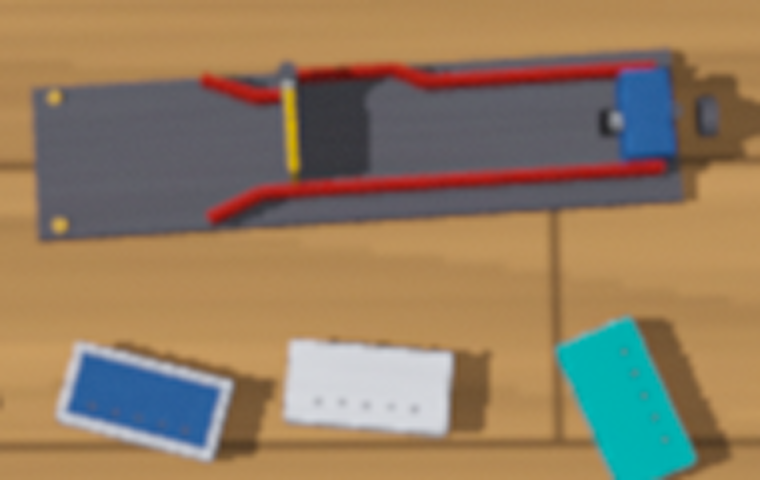

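View pics/scenec.png

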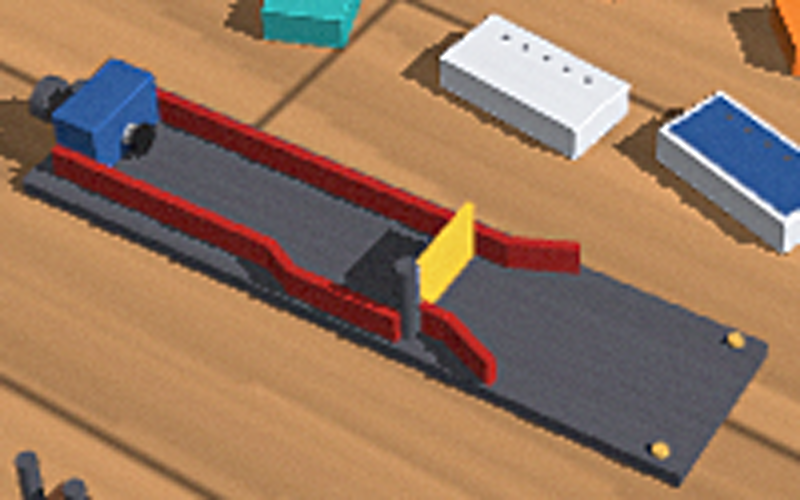

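The crops show unpainted silver top with five dots — right choice. Corners read off (4x crop), now triangulate.

```bash
python3 - <<'E'
import pickle
from h import *
d=pickle.load(open("f0.pkl","rb"));t,s=d["top"],d["scene"]
ct=lambda p:(np.array(p)+.5)/4-.5+[260,150]
cs=lambda p:(np.array(p)+.5)/4-.5+[195,230]
T=[(288,340),(453,352),(447,435),(284,420)];S=[(577,130),(440,57),(493,15),(630,87)]
P=[]
for a,b in zip(T,S):
    p,e=tri(t,ct(a),s,cs(b));P.append(p);print("blk",p,e,plane(t,ct(a),.024)[:2],plane(s,cs(b),.024)[:2])
P=np.array(P);print("centre",P.mean(0),"len",np.linalg.norm(P[0]-P[1]),np.linalg.norm(P[1]-P[2]))
v=P[1]+P[2]-P[0]-P[3];print("yaw",np.arctan2(v[1],v[0]))
Q=[]
for a,b in zip([(33,90),(40,240),(672,50)],[(677,472),(767,345),(25,182)]):
    p,e=tri(t,ct(a),s,cs(b));Q.append(p);print("plate",p,e,plane(t,ct(a),.01)[:2],plane(s,cs(b),.01)[:2])
p,e=tri(t,ct((287,68)),s,cs((405,262)));print("post",p,e)
p,e=tri(t,ct((294,178)),s,cs((473,205)));print("gate edge top",p,e)
p,e=tri(t,ct((622,160)),s,cs((155,70)));print("stop front right top",p,e)
p,e=tri(t,ct((615,72)),s,cs((112,165)));print("stop front left",p,e)
PL=[plane(t,ct(a),.01)[:2] for a in [(33,90),(40,240),(683,200),(672,50)]]
u=(PL[2]+PL[3]-PL[0]-PL[1])/2;print("len",np.linalg.norm(u),"w",np.linalg.norm(PL[0]-PL[1]),"yaw",np.arctan2(u[1],u[0]))
u/=np.linalg.norm(u);c=np.mean(PL,0);o=c-u*.04;n=np.array([-u[1],u[0]])
print("fixture o",o,u,n);print("infeed",o-u*.11,"nest",o+.125*u)
E
```

```text
blk [0.4935 0.0562 0.0245] 0.0005822398659278221 [0.4937 0.056 ] [0.4929 0.0562]
blk [ 0.4845 -0.0448  0.0232] 0.0038485713713007712 [ 0.4854 -0.0464] [ 0.4846 -0.0424]
blk [ 0.4335 -0.0411  0.02  ] 0.0021962272046829132 [ 0.4336 -0.0418] [ 0.437  -0.0374]
blk [0.4435 0.0597 0.0206] 0.002070492540481837 [0.4436 0.0587] [0.4463 0.0625]
centre [0.4638 0.0075 0.0221] len 0.10139753086357436 0.05125549922472355
yaw -1.664377414872832
plate [0.6597 0.2195 0.0093] 0.0008588791671928574 [0.6597 0.219 ] [0.66   0.2201]
plate [0.5614 0.2148 0.0074] 0.0026224657243747967 [0.5614 0.2133] [0.563  0.2169]
plate [ 0.6816 -0.189   0.0067] 0.004176360159466372 [ 0.6819 -0.1902] [ 0.6832 -0.1842]
post [0.6572 0.0557 0.0622] 0.0011692404958526122
gate edge top [0.5914 0.0522 0.0456] 0.0016452542921218788
stop front right top [ 0.6017 -0.1524  0.0474] 0.002790708911057602
stop front left [ 0.6599 -0.1465  0.0259] 0.011379218219594634
len 0.40888334870519355 w 0.09841735299499509 yaw -1.5163911315906886
fixture o [0.6195 0.0519] [ 0.0544 -0.9985] [0.9985 0.0544]
infeed [0.6135 0.1618] nest [ 0.6263 -0.0729]
```

Block top z≈0.022, plate z≈0.008–0.010, post top 0.062 and sizes 101×51 / 409×98 all agree with the text. Go above the block.

```bash
cat >> h.py <<'E'
from scipy.spatial.transform import Rotation as R
def delta(s,p,yaw):
    A=R.from_euler('xyz',s["tcp_rot"]);B=R.from_euler('xyz',[np.pi,0,yaw])
    print("linear cm",A.inv().apply(np.array(p)-s["eef_pos"])*100,"dr",(A.inv()*B).as_rotvec())
E
python3 - <<'E'
from workcell import bot
from h import *
delta(bot.read_state(),[.464,.0075,.15],1.477)
E
```

```text
linear cm [-44.0372 -37.7851   8.1211] dr [-0.0015  0.0012  1.3598]
```

```bash
python3 -m jog '[{"linear":[-44,-37.8,8.1],"dr":[0,0,1.36],"fingers":1},{"linear":[-44,-37.8,8.1],"dr":[0,0,1.36],"fingers":1},{"linear":[-44,-37.8,8.1],"dr":[0,0,1.36],"fingers":1},{"linear":[-44,-37.8,8.1],"dr":[0,0,1.36],"fingers":1},{"linear":[-44,-37.8,8.1],"dr":[0,0,1.36],"fingers":1},{"linear":[-44,-37.8,8.1],"dr":[0,0,1.36],"fingers":1},{"linear":[-44,-37.8,8.1],"dr":[0,0,1.36],"fingers":1},{"linear":[-44,-37.8,8.1],"dr":[0,0,1.36],"fingers":1},{"linear":[-44,-37.8,8.1],"dr":[0,0,1.36],"fingers":1},{"linear":[-44,-37.8,8.1],"dr":[0,0,1.36],"fingers":1}]' 40
python3 - <<'E'
from workcell import bot
from h import *
import pickle
f=bot.grab_frame("wrist");pickle.dump(f,open("w1.pkl","wb"));cv2.imwrite("pics/w1.png",f["frame"][:,:,::-1])
s=bot.read_state();print(s["eef_pos"],s["tcp_rot"],s["ft_force"],f["pose"])
delta(s,[.464,.0075,.0],1.477)
E
```

```text
time: 1.35
eef_pos: [0.4649, 0.0053, 0.1495]
tcp_rot: [-3.141, 0.001, 1.473]
ft_force: [-0.1, 0.1, 0.2]
finger_gap: 0.0852
finger_force: 0.0
[0.466  0.0042 0.1493] [3.1409 0.0021 1.4721] [ 1.6953 -1.6588  0.2243] [[ 0.9951 -0.0939 -0.0319  0.4736]
 [-0.0992 -0.9426 -0.3189  0.0871]
 [-0.0002  0.3205 -0.9472  0.2928]
 [ 0.      0.      0.      1.    ]]
linear cm [ 0.3386 -0.2402 14.9329] dr [ 0.0007  0.0021 -0.0049]
```

View pics/w1.png

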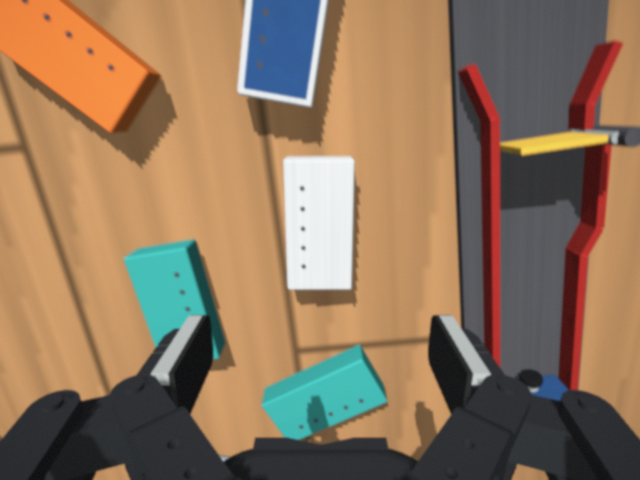

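Wrist view: the bare block's top corners are at (284,156), (354,156), (353,289), (289,289), with five dots and no paint. The gate's free edge is at (505,148).

```bash
python3 - <<'E'
from workcell import bot
from h import *
import pickle
f=pickle.load(open("w1.pkl","rb"))
P=np.array([plane(f,p,.024) for p in [(284,156),(354,156),(353,289),(289,289)]]);print(P)
v=P[2]+P[3]-P[0]-P[1];c=P.mean(0);y=np.arctan2(v[1],v[0]);print(c,y)
delta(bot.read_state(),[c[0],c[1],0.0],y+np.pi)
E
```

```text
[[ 0.4457  0.0618  0.024 ]
 [ 0.4942  0.057   0.024 ]
 [ 0.4862 -0.0448  0.024 ]
 [ 0.4364 -0.0398  0.024 ]]
[0.4656 0.0085 0.024 ] -1.6558385458213565
linear cm [ 0.4582 -0.0872 14.9328] dr [ 0.0007  0.0021 -0.0137]
```

```bash
python3 -m jog '[{"linear":[0.4,-0.1,3],"dr":[0,0,-0.014],"fingers":1},{"linear":[0.4,-0.1,6],"dr":[0,0,-0.014],"fingers":1},{"linear":[0.4,-0.1,9],"dr":[0,0,-0.014],"fingers":1},{"linear":[0.4,-0.1,11],"dr":[0,0,-0.014],"fingers":1},{"linear":[0.4,-0.1,12.5],"dr":[0,0,-0.014],"fingers":1},{"linear":[0.4,-0.1,13.5],"dr":[0,0,-0.014],"fingers":1},{"linear":[0.4,-0.1,14.2],"dr":[0,0,-0.014],"fingers":1},{"linear":[0.4,-0.1,14.7],"dr":[0,0,-0.014],"fingers":1},{"linear":[0.4,-0.1,14.7],"dr":[0,0,-0.014],"fingers":1},{"linear":[0.4,-0.1,14.7],"dr":[0,0,-0.014],"fingers":1}]' 40
python3 -m jog '[{"linear":[0,0,0],"dr":[0,0,0],"fingers":-1},{"linear":[0,0,0],"dr":[0,0,0],"fingers":-1},{"linear":[0,0,0],"dr":[0,0,0],"fingers":-1},{"linear":[0,0,0],"dr":[0,0,0],"fingers":-1},{"linear":[0,0,0],"dr":[0,0,0],"fingers":-1},{"linear":[0,0,0],"dr":[0,0,0],"fingers":-1},{"linear":[0,0,0],"dr":[0,0,0],"fingers":-1},{"linear":[0,0,0],"dr":[0,0,0],"fingers":-1},{"linear":[0,0,0],"dr":[0,0,0],"fingers":-1},{"linear":[0,0,0],"dr":[0,0,0],"fingers":-1}]' 40
```

```text
time: 2.65
eef_pos: [0.4636, 0.0122, 0.0036]
tcp_rot: [3.141, -0.0, 1.491]
ft_force: [-0.8, -0.3, -0.3]
finger_gap: 0.0853
finger_force: 0.0
time: 3.9
eef_pos: [0.4637, 0.0122, 0.0039]
tcp_rot: [3.141, 0.0, 1.491]
ft_force: [-0.7, 0.5, 5.9]
finger_gap: 0.0491
finger_force: 41.9
```

```bash
python3 -m jog '[{"linear":[0,0,-2],"dr":[0,0,0],"fingers":-1},{"linear":[0,0,-5],"dr":[0,0,0],"fingers":-1},{"linear":[0,0,-8],"dr":[0,0,0],"fingers":-1},{"linear":[0,0,-10],"dr":[0,0,0],"fingers":-1},{"linear":[0,0,-10],"dr":[0,0,0],"fingers":-1},{"linear":[0,0,-10],"dr":[0,0,0],"fingers":-1},{"linear":[0,0,-10],"dr":[0,0,0],"fingers":-1},{"linear":[0,0,-10],"dr":[0,0,0],"fingers":-1},{"linear":[0,0,-10],"dr":[0,0,0],"fingers":-1},{"linear":[0,0,-10],"dr":[0,0,0],"fingers":-1}]' 40
python3 - <<'E'
from workcell import bot
from h import *
delta(bot.read_state(),[.6136,.1604,.104],1.625)
E
```

```text
time: 5.15
eef_pos: [0.4632, 0.0123, 0.1032]
tcp_rot: [-3.141, 0.0, 1.491]
ft_force: [-0.7, -0.2, -3.8]
finger_gap: 0.0491
finger_force: 43.6
linear cm [15.9695 13.8129 -0.0888] dr [-0.0002  0.     -0.1342]
```

```bash
python3 -m jog '[{"linear":[3,2.6,0],"dr":[0,0,-0.02],"fingers":-1},{"linear":[6,5.2,0],"dr":[0,0,-0.05],"fingers":-1},{"linear":[9,7.8,0],"dr":[0,0,-0.08],"fingers":-1},{"linear":[12,10.4,0],"dr":[0,0,-0.11],"fingers":-1},{"linear":[14.5,12.5,0],"dr":[0,0,-0.134],"fingers":-1},{"linear":[16,13.8,0],"dr":[0,0,-0.134],"fingers":-1},{"linear":[16,13.8,0],"dr":[0,0,-0.134],"fingers":-1},{"linear":[16,13.8,0],"dr":[0,0,-0.134],"fingers":-1},{"linear":[16,13.8,0],"dr":[0,0,-0.134],"fingers":-1},{"linear":[16,13.8,0],"dr":[0,0,-0.134],"fingers":-1}]' 40
python3 - <<'E'
from workcell import bot
from h import *
import pickle
f=bot.grab_frame("wrist");pickle.dump(f,open("w2.pkl","wb"));cv2.imwrite("pics/w2.png",f["frame"][:,:,::-1])
s=bot.read_state();print(s["eef_pos"],s["tcp_rot"],s["ft_force"])
for p in [(.6195,.0519,.01)]:print(proj(f,np.array(p)))
E
```

```text
time: 6.4
eef_pos: [0.6131, 0.1601, 0.1035]
tcp_rot: [-3.141, 0.0, 1.624]
ft_force: [-0.0, 0.7, -3.8]
finger_gap: 0.0492
finger_force: 43.5
[0.6132 0.1602 0.1035] [-3.1415  0.0001  1.6242] [ 0.5968  0.639  -3.1583]
[320.6495 380.6527]
```

View pics/w2.png

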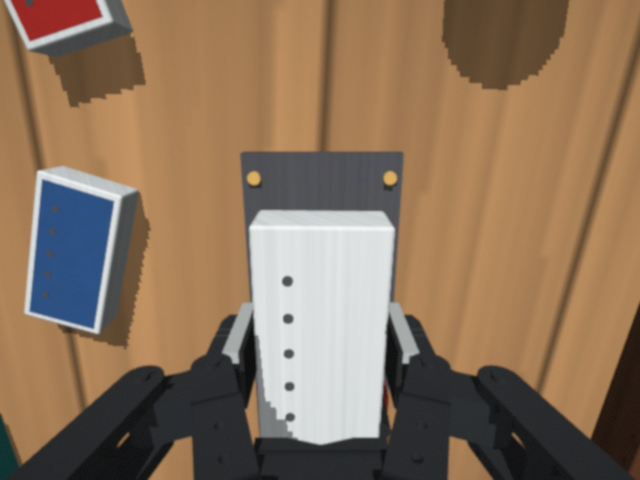

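Wrist view: block held square over the bed. Bed rear corners are at (242,152) and (403,152), block rear top corners at (251,213) and (392,213).

```bash
python3 - <<'E'
from h import *
import pickle
f=pickle.load(open("w2.pkl","rb"))
a,b=plane(f,(242,152),.01),plane(f,(403,152),.01);print(a,b)
o=np.array([.6195,.0519]);u=np.array([.0544,-.9985]);n=np.array([.9985,.0544])
for p in(a,b,plane(f,(251,226),.124),plane(f,(393,226),.124)):print((p[:2]-o)@u,(p[:2]-o)@n)
E
python3 -m jog '[{"linear":[0,0,2],"dr":[0,0,0],"fingers":-1},{"linear":[0,0,4],"dr":[0,0,0],"fingers":-1},{"linear":[0,0,6],"dr":[0,0,0],"fingers":-1},{"linear":[0,0,7],"dr":[0,0,0],"fingers":-1},{"linear":[0,0,7.8],"dr":[0,0,0],"fingers":-1},{"linear":[0,0,8.3],"dr":[0,0,0],"fingers":-1},{"linear":[0,0,8.6],"dr":[0,0,0],"fingers":-1},{"linear":[0,0,8.8],"dr":[0,0,0],"fingers":-1},{"linear":[0,0,8.9],"dr":[0,0,0],"fingers":-1},{"linear":[0,0,8.9],"dr":[0,0,0],"fingers":-1}]' 40
```

```text
[0.5626 0.2176 0.01  ] [0.6609 0.2227 0.01  ]
-0.1685525371025214 -0.04775166509586558
-0.16832294140435017 0.05068004476559006
-0.15469417429802043 -0.023307482175170355
-0.15458469944321407 0.024643819676895277
time: 7.7
eef_pos: [0.6136, 0.1607, 0.0144]
tcp_rot: [3.141, -0.0, 1.625]
ft_force: [0.2, -0.3, -2.7]
finger_gap: 0.0495
finger_force: 43.4
```

```bash
python3 -m jog '[{"linear":[0,0,0.1],"dr":[0,0,0],"fingers":-1},{"linear":[0,0,0.1],"dr":[0,0,0],"fingers":1},{"linear":[0,0,0.1],"dr":[0,0,0],"fingers":1},{"linear":[0,0,0.1],"dr":[0,0,0],"fingers":1},{"linear":[0,0,0.1],"dr":[0,0,0],"fingers":1},{"linear":[0,0,0.1],"dr":[0,0,0],"fingers":1},{"linear":[0,0,-2],"dr":[0,0,0],"fingers":1},{"linear":[0,0,-5],"dr":[0,0,0],"fingers":1},{"linear":[0,0,-8],"dr":[0,0,0],"fingers":1},{"linear":[0,0,-8],"dr":[0,0,0],"fingers":1}]' 40
python3 -m jog '[{"linear":[3,0,-8],"dr":[0,0,0],"fingers":-1},{"linear":[7,0,-8],"dr":[0,0,0],"fingers":-1},{"linear":[8.5,0,-8],"dr":[0,0,0],"fingers":-1},{"linear":[8.5,0,-8],"dr":[0,0,0],"fingers":-1},{"linear":[8.5,0,-8],"dr":[0,0,0],"fingers":-1},{"linear":[8.5,0,-8],"dr":[0,0,0],"fingers":-1},{"linear":[8.5,0,-8],"dr":[0,0,0],"fingers":-1},{"linear":[8.5,0,-8],"dr":[0,0,0],"fingers":-1},{"linear":[8.5,0,-8],"dr":[0,0,0],"fingers":-1},{"linear":[8.5,0,-8],"dr":[0,0,0],"fingers":-1}]' 40
python3 - <<'E'
from workcell import bot
from h import *
import pickle
f=bot.grab_frame("wrist");pickle.dump(f,open("w3.pkl","wb"));cv2.imwrite("pics/w3.png",f["frame"][:,:,::-1])
s=bot.read_state();print(s["eef_pos"],s["tcp_rot"],s["ft_force"],s["finger_gap"])
E
```

```text
time: 8.95
eef_pos: [0.6158, 0.1613, 0.0971]
tcp_rot: [3.136, -0.001, 1.625]
ft_force: [1.1, -0.1, 0.1]
finger_gap: 0.0853
finger_force: 0.0
time: 10.2
eef_pos: [0.609, 0.2456, 0.1744]
tcp_rot: [3.141, -0.0, 1.625]
ft_force: [0.1, 1.0, 1.2]
finger_gap: -0.0
finger_force: 0.0
[0.609  0.2456 0.1744] [ 3.1415 -0.      1.6248] [-0.3622 -0.518   0.8073] -2.8304177521339265e-05
```

View pics/w3.png

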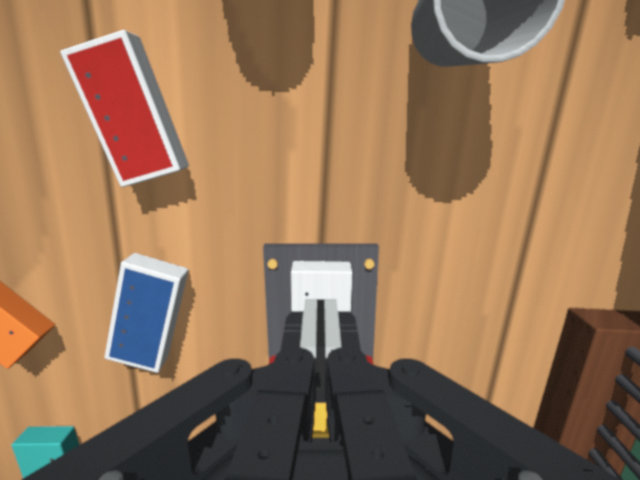

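Wrist view: block flat and square on the infeed, rear edge from (292,262) to (352,262), centred on the bed (264 to 378). Fingers are shut behind it. Lower behind, then push.

```bash
python3 -m jog '[{"linear":[0,0,3],"dr":[0,0,0],"fingers":-1},{"linear":[0,0,6],"dr":[0,0,0],"fingers":-1},{"linear":[0,0,9],"dr":[0,0,0],"fingers":-1},{"linear":[0,0,12],"dr":[0,0,0],"fingers":-1},{"linear":[0,0,14],"dr":[0,0,0],"fingers":-1},{"linear":[0,0,15],"dr":[0,0,0],"fingers":-1},{"linear":[0,0,15.7],"dr":[0,0,0],"fingers":-1},{"linear":[0,0,15.7],"dr":[0,0,0],"fingers":-1},{"linear":[0,0,15.7],"dr":[0,0,0],"fingers":-1},{"linear":[0,0,15.7],"dr":[0,0,0],"fingers":-1}]' 40
python3 -m jog '[{"linear":[-1,0,0],"dr":[0,0,0],"fingers":-1},{"linear":[-2,0,0],"dr":[0,0,0],"fingers":-1},{"linear":[-2.5,0,0],"dr":[0,0,0],"fingers":-1},{"linear":[-3,0,0],"dr":[0,0,0],"fingers":-1},{"linear":[-3.5,0,0],"dr":[0,0,0],"fingers":-1},{"linear":[-4,0,0],"dr":[0,0,0],"fingers":-1},{"linear":[-4.5,0,0],"dr":[0,0,0],"fingers":-1},{"linear":[-5,0,0],"dr":[0,0,0],"fingers":-1},{"linear":[-5.5,0,0],"dr":[0,0,0],"fingers":-1},{"linear":[-6,0,0],"dr":[0,0,0],"fingers":-1}]' 40
python3 - <<'E'
from workcell import bot
from h import *
f=bot.grab_frame("top");cv2.imwrite("pics/t4.png",cv2.resize(f["frame"][150:270,260:450,::-1],None,fx=4,fy=4,interpolation=2))
s=bot.read_state();print(s["eef_pos"],s["tcp_rot"],s["ft_force"],s["finger_gap"])
E
```

```text
time: 11.5
eef_pos: [0.6095, 0.2458, 0.0181]
tcp_rot: [3.14, -0.0, 1.625]
ft_force: [-0.7, 0.2, -0.1]
finger_gap: -0.0001
finger_force: 0.0
time: 12.75
eef_pos: [0.6123, 0.1854, 0.0174]
tcp_rot: [3.141, -0.0, 1.625]
ft_force: [0.4, 3.1, -1.0]
finger_gap: -0.0002
finger_force: 1.1
[0.6123 0.1847 0.0173] [-3.1416  0.0007  1.6242] [-0.0994  0.0637 -0.6033] 0.00022212554856735015
```

View pics/t4.png

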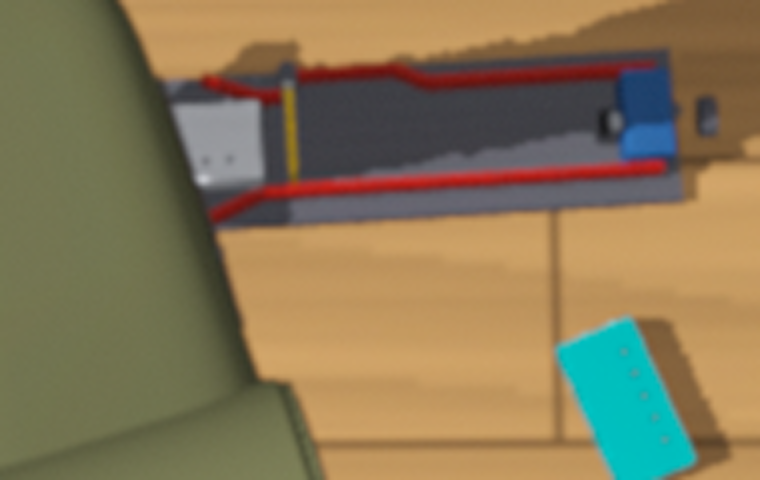

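Top crop: block straight in the funnel, front edge at column 265, gate still shut (285–297). Push through the gate.

```bash
python3 -m jog '[{"linear":[-0.7,0,0],"dr":[0,0,0],"fingers":-1},{"linear":[-1.4,0,0],"dr":[0,0,0],"fingers":-1},{"linear":[-2.1,0,0],"dr":[0,0,0],"fingers":-1},{"linear":[-2.8,0,0],"dr":[0,0,0],"fingers":-1},{"linear":[-3.5,0,0],"dr":[0,0,0],"fingers":-1},{"linear":[-4.2,0,0],"dr":[0,0,0],"fingers":-1},{"linear":[-4.9,0,0],"dr":[0,0,0],"fingers":-1},{"linear":[-5.6,0,0],"dr":[0,0,0],"fingers":-1},{"linear":[-6.3,0,0],"dr":[0,0,0],"fingers":-1},{"linear":[-7,0,0],"dr":[0,0,0],"fingers":-1}]' 40
python3 -m jog '[{"linear":[-0.7,0,0],"dr":[0,0,0],"fingers":-1},{"linear":[-1.4,0,0],"dr":[0,0,0],"fingers":-1},{"linear":[-2.1,0,0],"dr":[0,0,0],"fingers":-1},{"linear":[-2.8,0,0],"dr":[0,0,0],"fingers":-1},{"linear":[-3.5,0,0],"dr":[0,0,0],"fingers":-1},{"linear":[-4.2,0,0],"dr":[0,0,0],"fingers":-1},{"linear":[-4.9,0,0],"dr":[0,0,0],"fingers":-1},{"linear":[-5.6,0,0],"dr":[0,0,0],"fingers":-1},{"linear":[-6.3,0,0],"dr":[0,0,0],"fingers":-1},{"linear":[-7,0,0],"dr":[0,0,0],"fingers":-1}]' 40
python3 - <<'E'
from workcell import bot
from h import *
f=bot.grab_frame("scene");cv2.imwrite("pics/s5.png",cv2.resize(f["frame"][210:360,195:395,::-1],None,fx=4,fy=4,interpolation=2))
s=bot.read_state();print(s["eef_pos"],s["tcp_rot"],s["ft_force"])
E
```

```text
time: 14.05
eef_pos: [0.6158, 0.1161, 0.0173]
tcp_rot: [-3.141, -0.001, 1.625]
ft_force: [-0.2, 4.1, -0.1]
finger_gap: -0.0001
finger_force: 2.3
time: 15.3
eef_pos: [0.6196, 0.0454, 0.0173]
tcp_rot: [-3.141, 0.0, 1.625]
ft_force: [-1.7, 4.2, 1.5]
finger_gap: 0.0003
finger_force: 2.3
[0.6196 0.0444 0.0173] [-3.1412  0.0011  1.6239] [-1.6357  2.9611  1.1625]
```

View pics/s5.png

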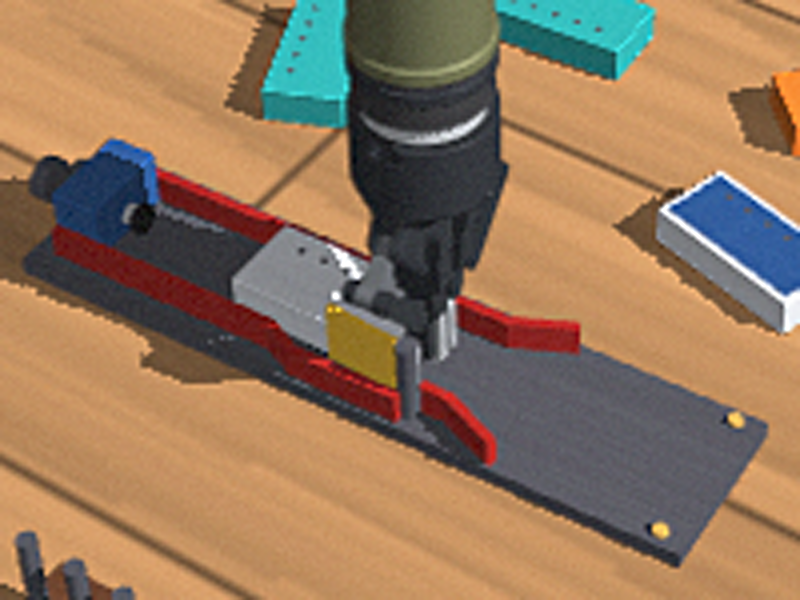

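Scene crop: the block has swung the gate open (leaf along the left side at (365,345)) and lies flat. The screw tip (140,218) is still well ahead. Push 4.5 cm further, then feel for the tip.

```bash
python3 -m jog '[{"linear":[-0.6,0,0],"dr":[0,0,0],"fingers":-1},{"linear":[-1.2,0,0],"dr":[0,0,0],"fingers":-1},{"linear":[-1.8,0,0],"dr":[0,0,0],"fingers":-1},{"linear":[-2.4,0,0],"dr":[0,0,0],"fingers":-1},{"linear":[-3,0,0],"dr":[0,0,0],"fingers":-1},{"linear":[-3.5,0,0],"dr":[0,0,0],"fingers":-1},{"linear":[-4,0,0],"dr":[0,0,0],"fingers":-1},{"linear":[-4.3,0,0],"dr":[0,0,0],"fingers":-1},{"linear":[-4.5,0,0],"dr":[0,0,0],"fingers":-1},{"linear":[-4.5,0,0],"dr":[0,0,0],"fingers":-1}]' 40
python3 -m jog '[{"linear":[-0.03,0,0],"dr":[0,0,0],"fingers":-1},{"linear":[-0.06,0,0],"dr":[0,0,0],"fingers":-1},{"linear":[-0.09,0,0],"dr":[0,0,0],"fingers":-1},{"linear":[-0.12,0,0],"dr":[0,0,0],"fingers":-1},{"linear":[-0.15,0,0],"dr":[0,0,0],"fingers":-1},{"linear":[-0.18,0,0],"dr":[0,0,0],"fingers":-1},{"linear":[-0.21,0,0],"dr":[0,0,0],"fingers":-1},{"linear":[-0.24,0,0],"dr":[0,0,0],"fingers":-1},{"linear":[-0.27,0,0],"dr":[0,0,0],"fingers":-1},{"linear":[-0.3,0,0],"dr":[0,0,0],"fingers":-1}]' 40
```

```text
time: 16.6
eef_pos: [0.6222, 0.0005, 0.0173]
tcp_rot: [3.142, 0.001, 1.625]
ft_force: [-1.4, 2.3, 0.4]
finger_gap: -0.0001
finger_force: 1.5
time: 17.85
eef_pos: [0.6223, -0.0021, 0.0173]
tcp_rot: [-3.141, 0.0, 1.625]
ft_force: [-1.9, 2.9, 1.5]
finger_gap: 0.0
finger_force: 2.0
```

```bash
python3 - <<'E'
import pickle
from h import *
d=pickle.load(open("f0.pkl","rb"));t,s=d["top"],d["scene"]
o=np.array([.6195,.0519]);u=np.array([.0544,-.9985])
for f,q,off in((t,(600,122),[260,150]),(s,(148,140),[195,230])):
    print((plane(f,(np.array(q)+.5)/4-.5+off,.023)[:2]-o)@u)
p=np.array([.6223,-.0021]);print("block front",(p-o)@u+.111)
E
python3 -m jog '[{"linear":[-0.03,0,0],"dr":[0,0,0],"fingers":-1},{"linear":[-0.06,0,0],"dr":[0,0,0],"fingers":-1},{"linear":[-0.09,0,0],"dr":[0,0,0],"fingers":-1},{"linear":[-0.12,0,0],"dr":[0,0,0],"fingers":-1},{"linear":[-0.15,0,0],"dr":[0,0,0],"fingers":-1},{"linear":[-0.18,0,0],"dr":[0,0,0],"fingers":-1},{"linear":[-0.21,0,0],"dr":[0,0,0],"fingers":-1},{"linear":[-0.24,0,0],"dr":[0,0,0],"fingers":-1},{"linear":[-0.27,0,0],"dr":[0,0,0],"fingers":-1},{"linear":[-0.3,0,0],"dr":[0,0,0],"fingers":-1}]' 40
```

```text
0.19369093853545735
0.19135602254112918
block front 0.16507132
time: 19.1
eef_pos: [0.6226, -0.005, 0.0173]
tcp_rot: [3.142, -0.0, 1.625]
ft_force: [-1.8, 3.6, 0.6]
finger_gap: -0.0
finger_force: 1.7
```

The tip is about 24 mm ahead by the pictures; advance 14 mm, then feel.

```bash
python3 -m jog '[{"linear":[-0.15,0,0],"dr":[0,0,0],"fingers":-1},{"linear":[-0.3,0,0],"dr":[0,0,0],"fingers":-1},{"linear":[-0.45,0,0],"dr":[0,0,0],"fingers":-1},{"linear":[-0.6,0,0],"dr":[0,0,0],"fingers":-1},{"linear":[-0.75,0,0],"dr":[0,0,0],"fingers":-1},{"linear":[-0.9,0,0],"dr":[0,0,0],"fingers":-1},{"linear":[-1.05,0,0],"dr":[0,0,0],"fingers":-1},{"linear":[-1.2,0,0],"dr":[0,0,0],"fingers":-1},{"linear":[-1.3,0,0],"dr":[0,0,0],"fingers":-1},{"linear":[-1.4,0,0],"dr":[0,0,0],"fingers":-1}]' 40
```

```text
time: 20.35
eef_pos: [0.6233, -0.0191, 0.0173]
tcp_rot: [-3.142, -0.0, 1.625]
ft_force: [-0.2, 1.4, -0.9]
finger_gap: 0.0003
finger_force: 0.9
```

```bash
python3 -m jog '[{"linear":[-0.03,0,0],"dr":[0,0,0],"fingers":-1},{"linear":[-0.06,0,0],"dr":[0,0,0],"fingers":-1},{"linear":[-0.09,0,0],"dr":[0,0,0],"fingers":-1},{"linear":[-0.12,0,0],"dr":[0,0,0],"fingers":-1},{"linear":[-0.15,0,0],"dr":[0,0,0],"fingers":-1},{"linear":[-0.18,0,0],"dr":[0,0,0],"fingers":-1},{"linear":[-0.2,0,0],"dr":[0,0,0],"fingers":-1},{"linear":[-0.2,0,0],"dr":[0,0,0],"fingers":-1},{"linear":[-0.2,0,0],"dr":[0,0,0],"fingers":-1},{"linear":[-0.2,0,0],"dr":[0,0,0],"fingers":-1}]' 40
```

```text
time: 21.6
eef_pos: [0.6234, -0.0211, 0.0173]
tcp_rot: [3.142, 0.0, 1.625]
ft_force: [0.4, 2.5, -0.7]
finger_gap: 0.0003
finger_force: 0.8
```

```bash
python3 -m jog '[{"linear":[-0.03,0,0],"dr":[0,0,0],"fingers":-1},{"linear":[-0.06,0,0],"dr":[0,0,0],"fingers":-1},{"linear":[-0.09,0,0],"dr":[0,0,0],"fingers":-1},{"linear":[-0.12,0,0],"dr":[0,0,0],"fingers":-1},{"linear":[-0.15,0,0],"dr":[0,0,0],"fingers":-1},{"linear":[-0.18,0,0],"dr":[0,0,0],"fingers":-1},{"linear":[-0.2,0,0],"dr":[0,0,0],"fingers":-1},{"linear":[-0.22,0,0],"dr":[0,0,0],"fingers":-1},{"linear":[-0.22,0,0],"dr":[0,0,0],"fingers":-1},{"linear":[-0.22,0,0],"dr":[0,0,0],"fingers":-1}]' 40
```

```text
time: 22.85
eef_pos: [0.6235, -0.0232, 0.0173]
tcp_rot: [3.142, 0.0, 1.625]
ft_force: [-0.2, 2.0, -0.4]
finger_gap: -0.0002
finger_force: 0.9
```

```bash
python3 -m jog '[{"linear":[-0.03,0,0],"dr":[0,0,0],"fingers":-1},{"linear":[-0.06,0,0],"dr":[0,0,0],"fingers":-1},{"linear":[-0.09,0,0],"dr":[0,0,0],"fingers":-1},{"linear":[-0.12,0,0],"dr":[0,0,0],"fingers":-1},{"linear":[-0.15,0,0],"dr":[0,0,0],"fingers":-1},{"linear":[-0.18,0,0],"dr":[0,0,0],"fingers":-1},{"linear":[-0.2,0,0],"dr":[0,0,0],"fingers":-1},{"linear":[-0.2,0,0],"dr":[0,0,0],"fingers":-1},{"linear":[-0.2,0,0],"dr":[0,0,0],"fingers":-1},{"linear":[-0.2,0,0],"dr":[0,0,0],"fingers":-1}]' 40
```

```text
time: 24.1
eef_pos: [0.6236, -0.0253, 0.0173]
tcp_rot: [3.142, 0.0, 1.625]
ft_force: [-0.5, 2.2, -0.5]
finger_gap: -0.0003
finger_force: 1.0
```

```bash
python3 -m jog '[{"linear":[-0.03,0,0],"dr":[0,0,0],"fingers":-1},{"linear":[-0.06,0,0],"dr":[0,0,0],"fingers":-1},{"linear":[-0.09,0,0],"dr":[0,0,0],"fingers":-1},{"linear":[-0.12,0,0],"dr":[0,0,0],"fingers":-1},{"linear":[-0.15,0,0],"dr":[0,0,0],"fingers":-1},{"linear":[-0.18,0,0],"dr":[0,0,0],"fingers":-1},{"linear":[-0.2,0,0],"dr":[0,0,0],"fingers":-1},{"linear":[-0.2,0,0],"dr":[0,0,0],"fingers":-1},{"linear":[-0.2,0,0],"dr":[0,0,0],"fingers":-1},{"linear":[-0.2,0,0],"dr":[0,0,0],"fingers":-1}]' 40
```

```text
time: 25.35
eef_pos: [0.6237, -0.0273, 0.0173]
tcp_rot: [-3.142, 0.0, 1.625]
ft_force: [-0.6, 1.6, -0.2]
finger_gap: -0.0
finger_force: 1.0
```

```bash
python3 -m jog '[{"linear":[-0.03,0,0],"dr":[0,0,0],"fingers":-1},{"linear":[-0.06,0,0],"dr":[0,0,0],"fingers":-1},{"linear":[-0.09,0,0],"dr":[0,0,0],"fingers":-1},{"linear":[-0.12,0,0],"dr":[0,0,0],"fingers":-1},{"linear":[-0.15,0,0],"dr":[0,0,0],"fingers":-1},{"linear":[-0.18,0,0],"dr":[0,0,0],"fingers":-1},{"linear":[-0.2,0,0],"dr":[0,0,0],"fingers":-1},{"linear":[-0.2,0,0],"dr":[0,0,0],"fingers":-1},{"linear":[-0.2,0,0],"dr":[0,0,0],"fingers":-1},{"linear":[-0.2,0,0],"dr":[0,0,0],"fingers":-1}]' 40
```

```text
time: 26.6
eef_pos: [0.6238, -0.0288, 0.0173]
tcp_rot: [3.142, -0.001, 1.625]
ft_force: [-0.4, 5.6, 1.3]
finger_gap: 0.0
finger_force: 2.6
```

Contact with the tip: force up to 5.6 N with the arm lagging 0.5 mm. Press on about 2 mm more.

```bash
python3 -m jog '[{"linear":[-0.03,0,0],"dr":[0,0,0],"fingers":-1},{"linear":[-0.06,0,0],"dr":[0,0,0],"fingers":-1},{"linear":[-0.09,0,0],"dr":[0,0,0],"fingers":-1},{"linear":[-0.12,0,0],"dr":[0,0,0],"fingers":-1},{"linear":[-0.14,0,0],"dr":[0,0,0],"fingers":-1},{"linear":[-0.15,0,0],"dr":[0,0,0],"fingers":-1},{"linear":[-0.15,0,0],"dr":[0,0,0],"fingers":-1},{"linear":[-0.15,0,0],"dr":[0,0,0],"fingers":-1},{"linear":[-0.15,0,0],"dr":[0,0,0],"fingers":-1},{"linear":[-0.15,0,0],"dr":[0,0,0],"fingers":-1}]' 40
```

```text
time: 27.85
eef_pos: [0.6238, -0.0292, 0.0174]
tcp_rot: [3.142, -0.003, 1.626]
ft_force: [-0.1, 7.4, 0.5]
finger_gap: 0.0
finger_force: 3.9
```

```bash
python3 -m jog '[{"linear":[-0.04,0,0],"dr":[0,0,0],"fingers":-1},{"linear":[-0.08,0,0],"dr":[0,0,0],"fingers":-1},{"linear":[-0.12,0,0],"dr":[0,0,0],"fingers":-1},{"linear":[-0.16,0,0],"dr":[0,0,0],"fingers":-1},{"linear":[-0.2,0,0],"dr":[0,0,0],"fingers":-1},{"linear":[-0.23,0,0],"dr":[0,0,0],"fingers":-1},{"linear":[-0.25,0,0],"dr":[0,0,0],"fingers":-1},{"linear":[-0.25,0,0],"dr":[0,0,0],"fingers":-1},{"linear":[-0.25,0,0],"dr":[0,0,0],"fingers":-1},{"linear":[-0.25,0,0],"dr":[0,0,0],"fingers":-1}]' 40
```

```text
time: 29.1
eef_pos: [0.6238, -0.0299, 0.0174]
tcp_rot: [3.142, -0.006, 1.627]
ft_force: [0.0, 12.3, 2.0]
finger_gap: 0.0
finger_force: 6.0
```

About 10 N on the tip. Hold, ease back, and lift out.

```bash
python3 -m jog '[{"linear":[-0.02,0,0],"dr":[0,0,0],"fingers":-1},{"linear":[-0.02,0,0],"dr":[0,0,0],"fingers":-1},{"linear":[-0.02,0,0],"dr":[0,0,0],"fingers":-1},{"linear":[-0.02,0,0],"dr":[0,0,0],"fingers":-1},{"linear":[-0.02,0,0],"dr":[0,0,0],"fingers":-1},{"linear":[-0.02,0,0],"dr":[0,0,0],"fingers":-1},{"linear":[-0.02,0,0],"dr":[0,0,0],"fingers":-1},{"linear":[-0.02,0,0],"dr":[0,0,0],"fingers":-1},{"linear":[-0.02,0,0],"dr":[0,0,0],"fingers":-1},{"linear":[-0.02,0,0],"dr":[0,0,0],"fingers":-1}]' 40
python3 -m jog '[{"linear":[0.15,0,0],"dr":[0,0,0],"fingers":-1},{"linear":[0.3,0,0],"dr":[0,0,0],"fingers":-1},{"linear":[0.6,0,0],"dr":[0,0,0],"fingers":-1},{"linear":[1,0,0],"dr":[0,0,0],"fingers":-1},{"linear":[1.2,0,0],"dr":[0,0,0],"fingers":-1},{"linear":[1.2,0,-1],"dr":[0,0,0],"fingers":-1},{"linear":[1.2,0,-3],"dr":[0,0,0],"fingers":-1},{"linear":[1.2,0,-6],"dr":[0,0,0],"fingers":-1},{"linear":[1.2,0,-10],"dr":[0,0,0],"fingers":-1},{"linear":[1.2,0,-14],"dr":[0,0,0],"fingers":-1}]' 40
python3 -m jog '[{"linear":[4,0,-3],"dr":[0,0,0],"fingers":-1},{"linear":[8,0,-4],"dr":[0,0,0],"fingers":-1},{"linear":[12,0,-4],"dr":[0,0,0],"fingers":-1},{"linear":[15,0,-4],"dr":[0,0,0],"fingers":-1},{"linear":[15,0,-4],"dr":[0,0,0],"fingers":-1},{"linear":[15,0,-4],"dr":[0,0,0],"fingers":-1},{"linear":[15,0,-4],"dr":[0,0,0],"fingers":-1},{"linear":[15,0,-4],"dr":[0,0,0],"fingers":-1},{"linear":[15,0,-4],"dr":[0,0,0],"fingers":-1},{"linear":[15,0,-4],"dr":[0,0,0],"fingers":-1}]' 40
python3 - <<'E'
from workcell import bot
from h import *
f=bot.grab_frame("scene");cv2.imwrite("pics/s6.png",cv2.resize(f["frame"][210:360,195:395,::-1],None,fx=4,fy=4,interpolation=2))
s=bot.read_state();print(s["eef_pos"],s["ft_force"])
E
```

```text
time: 30.35
eef_pos: [0.6238, -0.03, 0.0174]
tcp_rot: [3.141, -0.007, 1.627]
ft_force: [-0.4, 11.7, 1.4]
finger_gap: -0.0001
finger_force: 6.2
time: 31.6
eef_pos: [0.6234, -0.0218, 0.1592]
tcp_rot: [3.141, 0.001, 1.624]
ft_force: [0.6, 0.0, -0.0]
finger_gap: 0.0001
finger_force: 0.0
time: 32.85
eef_pos: [0.6154, 0.128, 0.1973]
tcp_rot: [-3.142, 0.0, 1.624]
ft_force: [0.6, -1.0, 0.5]
finger_gap: 0.0003
finger_force: 0.0
[0.6153 0.1282 0.1973] [-0.0851  0.2758 -0.9028]
```

View pics/s6.png

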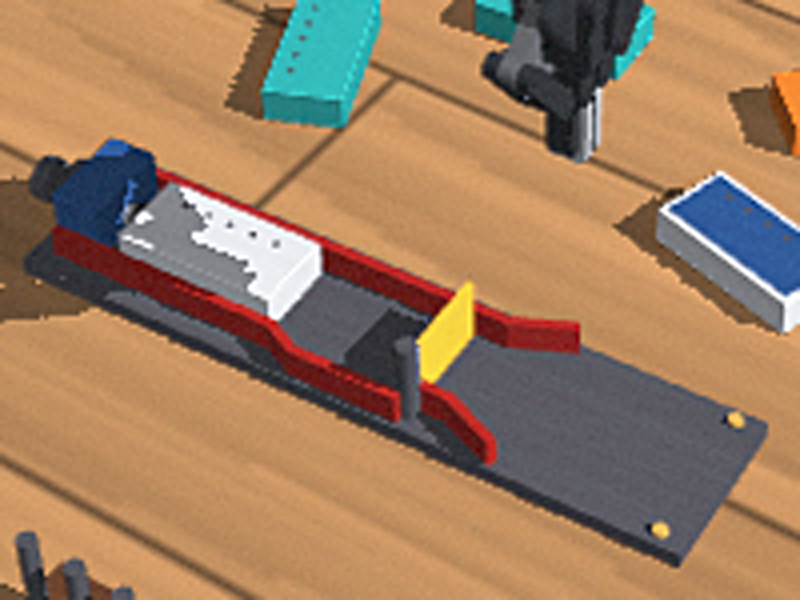

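Scene crop: the block lies flat and straight at the screw tip (from (120,235) to (320,265)). The gate is shut at (447,335) and the gripper is clear. Handing in.

```bash
python3 -c "
from workcell import bot
print(bot.finish_job())"
```

```text
the job is handed in; nothing more can be done
None
```

The bare block was pushed through the gate by its own front and pressed on the stop screw at about 10 N; the last picture shows it flat at the screw with the gate shut behind it. I handed the job in at about 33 s (of 70 s allowed), but no verdict came back.

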